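# Swing down the parts-bay flap with the hook pole

## Task

Take the hook pole from its sloping rest, hook it into the eye of the raised flap under the overhanging orange beam, and draw the flap gently all the way down to its stop. Then unhook the pole and lay it back in its rest as you found it, leaving the flap fully down; open the flap only with the pole, never with the gripper or arm, and leave the gears, the cap and the crate where they are.

Things in the scene. Friction and masses are not known exactly. Their poses are not given: they have to be found in the camera images.
- pole_grip (a point): Centre of the pole's wooden handle (80 long, 26 wide, 30 tall, flat sides, 160 g in all). Axes of the pole: x along it towards the hook, z away from the side to which the hook's tip points. A steel rod 10 mm thick leaves the handle's +x end along the x axis to a sharp bend at x = +125 mm, and from there comes back down to the tip. In its rest the pole slopes hook end up, 25 degrees from level.
- pole_tip (a point): Centre of the round end (5 mm radius) of the hook's tip, at (119, 0, -32) mm from pole_grip in the pole's axes.
- pole_throat (a point): The throat of the hook, inside its bend, where the axis of the eye's bar lies when hooked: at (111, 0, -9) mm from pole_grip in the pole's axes.
- rest: Fixed steel rest for the pole, left or right on the bench; origin on the bench under the handle's centre, x (level) towards the hook end, z up. A flared saddle, 37 mm wide at its floor, with a backward-sloping end stop, holds the handle's last 20 mm; a flared fork, 22 mm wide at its foot, carries the rod 75 mm ahead of the handle's centre. The handle's middle 40 mm is free at the sides and below.
- rest_grip (a point): Where pole_grip lies when the pole is home: 140 mm above the bench over the rest's origin. Axes of the rest.
- rest_tip (a point): Where pole_tip lies when the pole is home, at (121, 0, 161) mm from the rest's origin: hook end up, tip underneath.
- rack: Fixed orange rack bay ahead of the robot, 330 wide; origin on the bench under the middle of the flap's hinge line, x from its front into the bay (away from the robot), z up. An orange beam overhangs the front: x -175 to -110 mm, z 400 to 430 mm, y -165 to +165 mm, carried by arms along both sides (y beyond 135 mm) at the same height. Between beam and flap it is open above. Nothing stands in front of the bay below the beam.
- flap_hinge (a point): Middle of the flap's hinge line, 220 mm above the rack's origin; axes of the rack. The hinge runs along y.
- flap (a joint): Flap angle in rad: 0 = closed, upright; it grows as the top swings towards the robot and down; 1.35 = at the stop, fully down. The steel flap is 250 wide, 127 tall, 6 thick. The hinge is stiff: the flap stays where it is left, and about 2 N at the eye moves it.
- eye (a point): Middle of the eye's bar on the flap's front near its top. The eye is a U of 8 mm steel bar standing out square from the flap: two legs at y = +/-36 mm and the bar along y, so that the opening is 64 mm wide and 55 mm deep between bar and flap, and is entered along the flap's height (from above when closed). Axes of the flap (those of the rack when closed, turning with it): the bar is at (-62, 0, 98) mm from flap_hinge in the flap's axes.
- gear_cluster: Bystander: steel gear cluster standing on the bench, 84 mm across, 94 mm tall; origin under its centre.
- bearing_cap: Bystander: cast aluminium cap, 100 mm across, 50 mm tall; origin under its centre.
- crate: Bystander: wooden crate of gears, 160 x 120 x 70 mm; origin under its centre.
Not all that is in view belongs to the job. What is shaped like the part that bears pole_grip but red is not meant.

How it is judged (in metres and radians):
On the way:
1. the hook's throat is at the eye's bar (within 35 mm) while the flap is on its way down (0.5 to 1.2 rad) (value of joint flap between 0.5 and 1.2 rad and distance between pole_throat and eye below 0.035 m), for 0.1 s.
At the end, for the whole second after the job is handed in: The flap is fully down (beyond 1.25 rad of 1.35) and the pole lies in its rest as at the start, its handle centre within 15 mm and its tip within 20 mm of their home points (value of joint flap above 1.25 rad and distance between pole_grip and rest_grip below 0.015 m and distance between pole_tip and rest_tip below 0.02 m); the robot touches nothing.
It fails at once if the flap is let fall or flung (faster than 2.5 rad/s) (velocity of joint flap above 2.5 rad/s).
It fails at once if gripper or arm pushes the flap (over 1 N) (contact force between any of the fingers, the arm and flap above 1 N).
It fails at once if gear cluster, cap or crate moved by more than 30 mm (distance of any of gear_cluster, bearing_cap, crate from where it was at the start of the episode above 0.03 m).
It also fails if it takes over 56 s, if anything falls off the work surface, if the arm or the gripper's body presses on something with over 40 N, if the wrist force passes 120 N, or if a joint passes its speed limit or range.

## Robot

A 6-joint arm with a two-finger parallel gripper is mounted at the origin on the work surface. World frame = base frame: x ahead of the robot, y to its left, z up, the work surface at z = 0. Lengths are in m, angles in degrees, forces in N, time in s.
With the tool pointing down it reaches from about 0.4 to 0.825 m from the base axis. Payload 7 kg.
Tool frame: the origin (TCP) lies at the very end of the fingers, on their centre line; the grasp point (between the pads) lies 19 mm behind it (ctrl.pinch_z is the distance from the TCP to the grasp point, in m); z points along the fingers, x is the direction in which the jaws open and shut, and the axes are right-handed (so a half turn about z gives the same grasp; the last joint's range is limited). The gripper opens to 88 mm and grips with 3 to 60 N. Pads are 19 mm wide; open, the fingers measure 130 mm over their backs; the gripper's body (78 mm by 193 mm) begins 47 mm behind the grasp point.
Start: joints at [-53.852, 20.546, 0.682, 0, -70.136, -16.507], TCP at [0.227, -0.636, 0.227] pointing down, gripper open.
Joint ranges: [-176.03, 176.03], [-82.01, 121.73], [-58.28, 71.71], [-173.87, 95.51], [-174.79, -0.11], [-173.66, 173.66]. Speed limits (degrees/s): [136.94, 136.94, 172.46, 180, 180, 180].

## Interface

Orientations are given as [roll, pitch, yaw] about the fixed x, y, z axes, in that order (R = Rz(yaw) Ry(pitch) Rx(roll)).
In Python, from plant import ctrl gives the robot as it stands.
- The arm moves only by the tool carry_out, never from a script. Its argument "increments" is a list of rows, each a list of 7 numbers: the turn, a rotation vector about the world's x, y, z in degrees, then the shift along the world's x, y, z in mm, then the closure, from 0 (fully open) to 1 (shut). In form: [[ax, ay, az, dx, dy, dz, grip], ...]. A call has 1 to 20 rows; each row is the pose to reach, as a shift and turn from the pose commanded when the call began; what a row does not reach only later rows make up. A row lasts 1/8 s, in which the tool goes at most 62.5 mm and 10.7 degrees, less where a joint would pass 70% of its speed; a pose out of reach is approached as far as the arm can. A call with a gripper value outside its range is refused whole. The fingers move at their own pace and stop on an object; the grip force is fixed at half the most. Time passes only in rows, so rows that repeat a pose let the fingers close. It gives the time, the measured TCP pose, the force and the opening at its end, in the units of the state.
- ctrl.get_obs(): the state, without advancing time (a new reading comes with each control period).
- ctrl.snapshot(name): name is "side" or "top"; returns a dict with "pixels" (400x640x3 uint8, blue, green, red), "intrinsics" (3x3 intrinsics, pixels), "rvec" (rotation vector, rad) and "tvec" (3), from world to camera coordinates, as OpenCV has them. Camera axes: x right, y down, z forward; pixel columns grow to the right and rows downward; lengths in m; the calibration is good to about 2 mm. A picture is of the moment at which its call begins. There is no depth.
- ctrl.close_job(): hands the job in, once; it reports no verdict.
Trained networks look in a picture, given as the dict that the camera call returned (one of the last four; its "shot" number tells which), for a name from the list of things; names that differ only in an ending like _2 or _b are one class to them, and where a whole thing is asked for, a point or a joint stands for the part that bears it (a point fixed in the world has none). Each returns a list of dicts, best first, with "confidence" (0 to 1); they miss things now and then, are a little off and sometimes report something else, mostly with a low value. They report only what shows in the picture. A call takes as long as a camera call. They do not tell look-alikes from the thing itself.
- ctrl.search_frame(picture, label): "centre" ([x, y, z] in m, in world coordinates, good to about 4 mm: the middle of the surface that is visible of it).
- ctrl.outline_of(picture, label): "pixels" (400x640 bool, what is visible of it).
The state is a dict: "clock": time; "joint_pos": joint angles; "qvel": joint speeds; "tau": joint torques, N m; "tool_pos": TCP position; "orientation": TCP orientation; "force": force on the tool from outside, world axes, zero at the start; "moment": the same for the moment, N m; "opening": finger opening in m.
Only numpy, scipy, OpenCV 4.12 (cv2) and the standard library are available. Lean on these libraries where they do the work, as an engineer would, in place of code of your own. Each camera call takes 0.05 s, during which the arm holds its last target. There are 200 camera calls.

## Working session

There is one attempt and no reset: what is moved stays moved. The work goes in short steps, Python scripts to look and compute and a tool call to move; the robot and the scene stay as the last step left them, time stands still between calls to the robot, and variables do not carry over. Pictures are saved under pics/ and viewed, about 8 in all and at most 12, crops included, and the job is handed in when it is done.

Besides the shell and the picture viewer there is one more tool, called after "Emit:" as name(argument=value, ...) on one line, values as JSON. carry_out: Moves the arm, as the interface text tells. Its arguments: {"type":"object","properties":{"increments":{"type":"array"}},"required":["increments"]}

```bash
ls; mkdir -p pics; cat > h.py <<'E'
import numpy as np, cv2
from plant import ctrl
def cam(s):
    R=cv2.Rodrigues(np.array(s["rvec"],float))[0]; return np.array(s["intrinsics"]),R,np.array(s["tvec"],float).ravel()
def proj(s,p):
    K,R,t=cam(s); q=K@(R@np.array(p,float)+t); return q[:2]/q[2]
def tri(s1,u1,s2,u2):
    P=[cam(s)[0]@np.c_[cam(s)[1],cam(s)[2]] for s in (s1,s2)]
    X=cv2.triangulatePoints(P[0],P[1],np.array(u1,float).reshape(2,1),np.array(u2,float).reshape(2,1)).ravel(); return X[:3]/X[3]
E
python3 - <<'E'
from h import *
for n in("side","top"):
    s=ctrl.snapshot(n); cv2.imwrite(f"pics/{n}0.png",s["pixels"])
    K,R,t=cam(s); print(n,"pos",(-R.T@t).round(3),"fwd",R[2].round(2),K[0,0])
    for l in("pole_grip","rest","rack","flap","eye","pole_tip","flap_hinge","gear_cluster","bearing_cap","crate"):
        try: print(l,[(np.round(d["centre"],3).tolist(),round(d["confidence"],2),proj(s,d["centre"]).round().tolist()) for d in ctrl.search_frame(s,l)])
        except Exception as e: print(l,e)
E
```

```text
pics
side pos [-0.416  1.179  1.035] fwd [ 0.55 -0.68 -0.49] 517.1991971184093
pole_grip [([0.498, -0.314, 0.151], 0.73, [377.0, 183.0]), ([0.418, 0.104, 0.018], 0.66, [323.0, 270.0])]
rest [([0.514, -0.317, 0.016], 0.8, [371.0, 212.0])]
rack [([0.753, 0.026, 0.363], 0.93, [263.0, 138.0])]
flap [([0.732, -0.028, 0.27], 0.77, [279.0, 160.0])]
eye [([0.734, -0.024, 0.269], 0.86, [278.0, 160.0])]
pole_tip [([0.415, 0.103, 0.019], 0.58, [324.0, 270.0]), ([0.496, -0.315, 0.152], 0.57, [378.0, 182.0])]
flap_hinge [([0.756, 0.027, 0.366], 0.62, [262.0, 137.0])]
gear_cluster [([0.714, -0.336, 0.042], 0.68, [334.0, 188.0])]
bearing_cap [([0.705, 0.34, 0.02], 0.59, [209.0, 268.0])]
crate [([0.545, 0.286, 0.048], 0.89, [255.0, 273.0])]
top pos [0.392 0.006 1.629] fwd [ 0.08 -0.01 -1.  ] 480.8668714214252
pole_grip [([0.416, 0.089, 0.026], 0.85, [289.0, 231.0]), ([0.505, -0.323, 0.161], 0.81, [422.0, 204.0]), ([0.285, -0.359, 0.029], 0.65, [424.0, 274.0])]
rest [([0.505, -0.307, 0.012], 0.6, [408.0, 207.0])]
rack [([0.768, -0.065, 0.462], 0.95, [346.0, 88.0])]
flap [([0.727, -0.061, 0.313], 0.92, [341.0, 119.0])]
eye [([0.73, -0.062, 0.316], 0.84, [342.0, 117.0])]
pole_tip [([0.287, -0.362, 0.024], 0.73, [424.0, 273.0]), ([0.414, 0.087, 0.026], 0.73, [290.0, 232.0]), ([0.506, -0.324, 0.158], 0.66, [422.0, 204.0]), ([0.546, 0.286, 0.044], 0.31, [231.0, 190.0])]
flap_hinge [([0.767, -0.066, 0.463], 0.66, [347.0, 88.0])]
gear_cluster [([0.719, -0.34, 0.076], 0.96, [422.0, 141.0])]
bearing_cap [([0.717, 0.317, 0.025], 0.68, [224.0, 140.0])]
crate [([0.549, 0.284, 0.039], 0.84, [231.0, 189.0])]
```

View pics/side0.png

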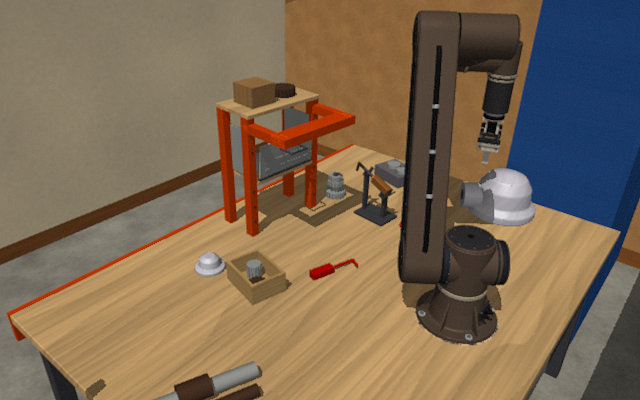

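View pics/top0.png

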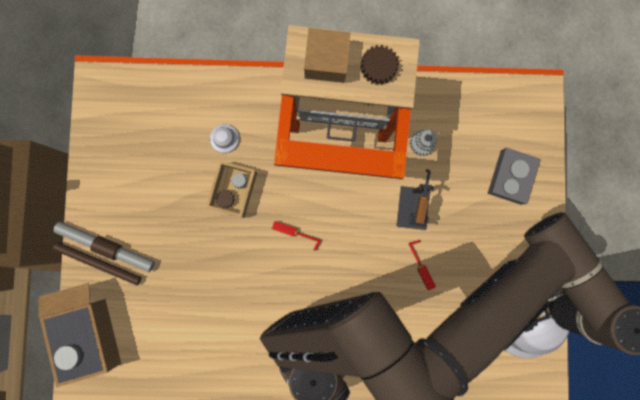

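```bash
python3 - <<'E'
import cv2,numpy as np
a=cv2.imread("pics/side0.png");b=cv2.imread("pics/top0.png")
c=cv2.resize(a[130:250,310:430],(400,400),interpolation=2);d=cv2.resize(b[150:250,370:470],(400,400),interpolation=2)
cv2.imwrite("pics/crop1.png",np.hstack([c,d]))
c=cv2.resize(a[70:230,190:350],(400,400),interpolation=2);d=cv2.resize(b[40:180,270:410],(400,400),interpolation=2)
cv2.imwrite("pics/crop2.png",np.hstack([c,d]))
E
```

```text
(no output)
```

View pics/crop1.png

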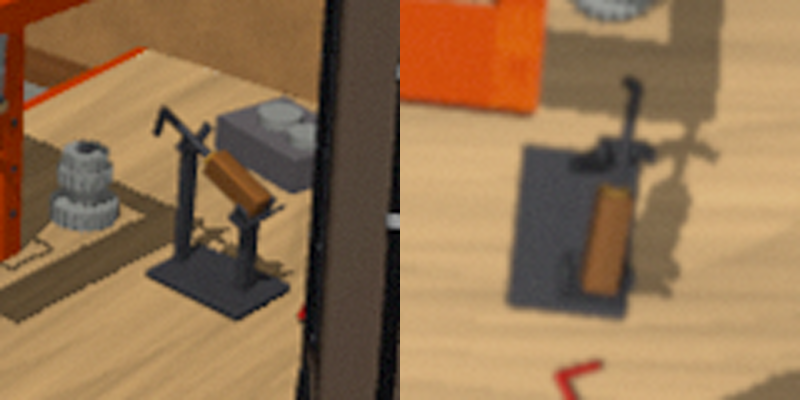

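View pics/crop2.png

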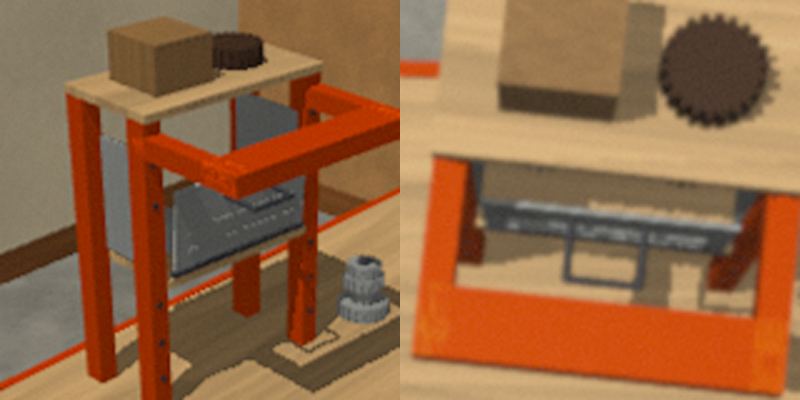

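The scene has three candidates for the pole:
- Brown-handled pole on the dark rest at side px (377,183), top px (422,204). It slopes, sits in the rest and has a brown handle and steel hook, so it is the one meant. The crop confirms it.
- Red look-alikes lying on the bench at top px (289,231) and (424,274). These are not meant.

The flap is upright. Its eye bar is at about top px (341,138), and the beam front runs from top px (275,164) to (404,178). Next I fit the poses.

```bash
cat >> h.py <<'E'
from scipy.optimize import minimize, least_squares
from scipy.spatial.transform import Rotation as Ro
def fill(m,s,pts,S=4):
    q=np.array([proj(s,p) for p in pts])
    h=cv2.convexHull(((q+.5)*S-.5).astype(np.float32)).astype(np.int32); cv2.fillConvexPoly(m,h,1)
def box(lo,hi): return np.array([[a,b,c] for a in(lo[0],hi[0]) for b in(lo[1],hi[1]) for c in(lo[2],hi[2])])
def pose(x,y,z,yaw,pitch=0,roll=0):
    R=Ro.from_euler('xyz',[roll,-pitch,yaw],degrees=True).as_matrix(); return lambda P:np.atleast_2d(P)@R.T+[x,y,z]
def polemask(s,T):
    m=np.zeros((1600,2560),np.uint8)
    fill(m,s,T(box([-.04,-.013,-.015],[.04,.013,.015])))
    for a,b in(((.04,0,0),(.125,0,0)),((.125,0,0),(.119,0,-.032))):
        c=np.vstack([np.array(a)+o for o in box([-.004]*3,[.004]*3)]+[np.array(b)+o for o in box([-.004]*3,[.004]*3)]); fill(m,s,T(c))
    return m.astype(bool)
def up(m): return cv2.resize(m.astype(np.uint8),(2560,1600),interpolation=1).astype(bool)
def iou(a,b): return (a&b).sum()/(a|b).sum()
E
python3 - <<'E'
from h import *
S=[ctrl.snapshot("side"),ctrl.snapshot("top")]
M=[]
for s,c in zip(S,((377,183),(422,204))):
    o=[d["pixels"] for d in ctrl.outline_of(s,"pole_grip")]
    o.sort(key=lambda m:np.hypot(*(np.argwhere(m).mean(0)[::-1]-c))); M.append(up(o[0])); print(o[0].sum(),np.argwhere(o[0]).mean(0)[::-1])
f=lambda p:-sum(iou(m,polemask(s,pose(p[0]/1e3,p[1]/1e3,p[2]/1e3,p[3],p[4]))) for s,m in zip(S,M))
x0=[505,-322,140,-5,25]
r=minimize(f,x0,method="Nelder-Mead",options=dict(initial_simplex=np.vstack([x0]+[np.array(x0)+d for d in np.diag([12,12,8,8,5.])]),maxiter=250))
print("pole x y z yaw pitch",r.x.round(1),-r.fun)
g=lambda p:f([p[0],p[1],140,p[2],25]); x1=r.x[[0,1,3]]
r2=minimize(g,x1,method="Nelder-Mead",options=dict(initial_simplex=np.vstack([x1]+[x1+d for d in np.diag([8,8,5.])]),maxiter=150)); print("z,pitch fixed",r2.x.round(1),-r2.fun)
# rack: front-edge corners & inner edge of the beam from the orange mask, top view
px=S[1]["pixels"].astype(int); B,G,Rr=px[...,0],px[...,1],px[...,2]
om=((Rr>150)&(G<Rr*.5)&(B<Rr*.3)).astype(np.uint8); om[:,:265]=0; om[:,415:]=0; om[:75]=0; om[200:]=0
def beam(p,s):
    T=pose(p[0]/1e3,p[1]/1e3,0,p[2]); m=np.zeros((1600,2560),np.uint8); fill(m,s,T(box([-.175,-.165,.4],[-.11,.165,.43])))
    for y in((-.165,-.135),(.135,.165)): fill(m,s,T(box([-.11,y[0],.4],[-.06,y[1],.43])))
    return m.astype(bool)
def k(p,s=S[1]):
    T=pose(p[0]/1e3,p[1]/1e3,0,p[2]); reg=np.zeros((1600,2560),np.uint8); fill(reg,s,T(box([-.215,-.2,.43],[-.075,.2,.43]))); reg=reg.astype(bool)
    return -iou(up(om)&reg,beam(p,s)&reg)
x0=np.array([760,-30,-6.])
r3=minimize(k,x0,method="Nelder-Mead",options=dict(initial_simplex=np.vstack([x0]+[x0+d for d in np.diag([15,15,4.])]),maxiter=200)); print("rack",r3.x.round(1),-r3.fun)
T=pose(r3.x[0]/1e3,r3.x[1]/1e3,.22,r3.x[2]); e=T([-.062,0,.098])[0]; print("eye",e.round(3))
V=[]
for s,(c,w,h) in zip(S,((r3.x,0,0),)*2):
    im=s["pixels"].copy(); b=beam(r3.x,s)|polemask(s,pose(r.x[0]/1e3,r.x[1]/1e3,r.x[2]/1e3,r.x[3],r.x[4])); im=cv2.resize(im,None,fx=4,fy=4,interpolation=2)
    cs,_=cv2.findContours(b.astype(np.uint8),0,1); cv2.drawContours(im,cs,-1,(0,255,0),1)
    for y in(-.032,0,.032):
        q=(proj(s,T([-.062,y,.098])[0])+.5)*4; cv2.circle(im,tuple(int(v) for v in q),4,(255,0,255),-1)
    V.append(im)
cv2.imwrite("pics/fit.png",np.hstack([V[0][280:880,800:1600],V[1][280:880,1060:1860]])[:, ::1][::1,::1])
cv2.imwrite("pics/fit.png",cv2.resize(cv2.imread("pics/fit.png"),(800,300),interpolation=3))
np.save("fit.npy",np.r_[r.x,r3.x])
E
```

```text
216 [376.60648148 181.15740741]
333 [422.55855856 201.44744745]
pole x y z yaw pitch [ 492.9 -325.2  140.1   -2.9   31.2] 1.4026289104583844
z,pitch fixed [ 491.5 -324.9   -5.2] 1.426913470959639
rack [740.3 -66.2  -5.1] 0.9134546949879008
eye [ 0.679 -0.061  0.318]
```

View pics/fit.png

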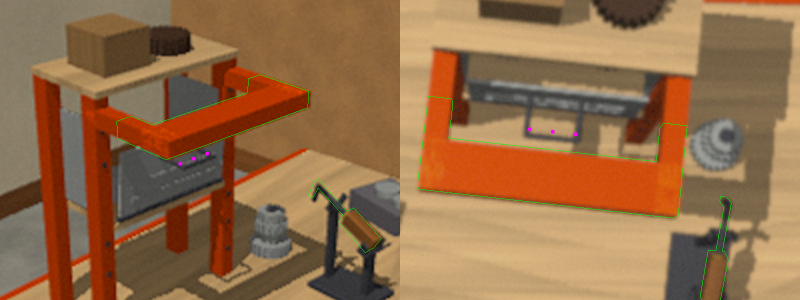

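```bash
cat >> h.py <<'E'
def toolR(a,yaw,flip=1):
    a,y=np.radians([a,yaw]); z=np.array([np.cos(a)*np.cos(y),np.cos(a)*np.sin(y),-np.sin(a)]); x=flip*np.array([-np.sin(y),np.cos(y),0]); return np.c_[x,np.cross(z,x),z]
def now():
    o=ctrl.get_obs(); return o,np.array(o["tool_pos"]),Ro.from_euler('xyz',o["orientation"],degrees=True).as_matrix()
def delta(Rt,pt):
    o,p,R=now(); return np.r_[Ro.from_matrix(Rt@R.T).as_rotvec(degrees=True),(np.array(pt)-p)*1e3]
def log():
    o,p,R=now()
    import json; open("log.txt","a").write(json.dumps([o["joint_pos"],o["tool_pos"],o["orientation"]],default=list)+"\n")
    print("t",o["clock"],"q",np.round(o["joint_pos"],1),"p",p.round(4),"rpy",np.round(o["orientation"],1),"F",np.round(o["force"],1),"M",np.round(o["moment"],2),"op",o["opening"])
E
python3 - <<'E'
from h import *
log()
g=np.array([.4915,-.325,.140])
for f in(1,-1):
    R=toolR(40,-5,f); print(f,delta(R,g+R[:,2]*(.019-.15)).round(1), np.linalg.norm(delta(R,g)[:3]))
E
```

```text
t 1.3 q [-53.9  20.5   0.7  -0.  -70.1 -16.5] p [ 0.2269 -0.6357  0.2265] rpy [180.   -0.  109.6] F [0.3 0.3 0.6] M [ 0.02 -0.03 -0.  ] op 0.08736979204042741
1 [  6.4 -50.  -23.  164.7 319.5  -2.3] 55.389203703083425
-1 [-67.4  -8.7 142.3 164.7 319.5  -2.3] 157.7005928146918
```

Emit:
carry_out(increments=[[0,0,0,20,50,40,0],[0,-8,-3,50,100,60,0],[1,-16,-7,80,150,60,0],[2,-25,-12,110,200,60,0],[4,-33,-15,135,250,50,0],[5,-42,-19,155,300,30,0],[6.4,-50,-23,165,320,10,0],[6.4,-50,-23,165,320,0,0],[6.4,-50,-23,165,320,0,0]])

```text
clock: 2.42
tool_pos: [0.3912, -0.316, 0.2262]
orientation: [130.0, 0.0, 85.0]
force: [-0.0, -0.8, 1.0]
opening: 0.0876
```

```bash
python3 - <<'E'
from h import *
log()
E
```

```text
t 2.425 q [-49.6  -7.4 -30.5 -54.9 -41.  -10.6] p [ 0.3912 -0.316   0.2262] rpy [130.   0.  85.] F [-0.  -0.8  1. ] M [0.15 2.53 0.01] op 0.08758161791575157
```

Emit:
carry_out(increments=[[0,0,0,30,-3,-26,0],[0,0,0,60,-5,-52,0],[0,0,0,80,-7,-69,0],[0,0,0,97,-9,-83,0],[0,0,0,108,-10,-92,0],[0,0,0,115,-10,-98,0],[0,0,0,115,-10,-98,0]])

```text
clock: 3.3
tool_pos: [0.507, -0.3257, 0.1285]
orientation: [130.0, 0.0, 85.1]
force: [-0.4, -0.3, -0.3]
opening: 0.0877
```

```bash
python3 - <<'E'
from h import *
log()
V=[]
for n,(x,y) in (("side",(330,140)),("top",(370,150))):
    s=ctrl.snapshot(n); V.append(cv2.resize(s["pixels"][y:y+100,x:x+100],(400,400),interpolation=2))
cv2.imwrite("pics/g1.png",np.hstack(V))
E
```

```text
t 3.3 q [-44.4   9.6 -26.7 -71.  -30.9   6. ] p [ 0.507  -0.3257  0.1285] rpy [130.    0.   85.1] F [-0.4 -0.3 -0.3] M [0.23 2.62 0.03] op 0.08769667000303506
```

View pics/g1.png

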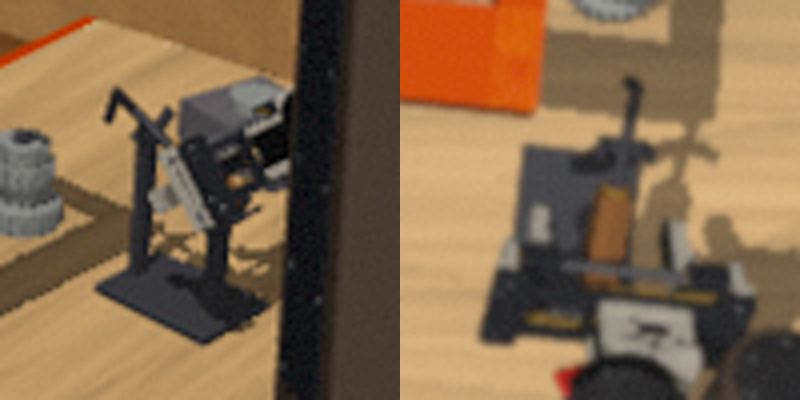

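The fingers straddle the brown handle: tips at crop px 540 and 672, handle at about 608. No contact so far, so I close.

Emit:
carry_out(increments=[[0,0,0,0,0,0,1],[0,0,0,0,0,0,1],[0,0,0,0,0,0,1],[0,0,0,0,0,0,1],[0,0,0,0,0,0,1],[0,0,0,0,0,0,1]])

```text
clock: 4.15
tool_pos: [0.5069, -0.3257, 0.1285]
orientation: [130.0, 0.0, 85.0]
force: [0.4, -0.4, 0.3]
opening: 0.0333
```

```bash
python3 - <<'E'
from h import *
log()
import json
D=[json.loads(l) for l in open("log.txt")]
def fk(q,w):
    h,L,f,e,d,lat,ax=w; q=np.radians(q)
    R1=Ro.from_euler('z',q[0]);R2=Ro.from_euler('y',q[1]);R3=Ro.from_euler('y',q[1]-q[2])
    Rf=R1*R3
    p=R1.apply([ax,lat,h])+ (R1*R2).apply([0,0,L])+Rf.apply([f,0,e])
    return p,Rf
# direction of tool z in forearm frame vs q4,q5
for q,p,o in D:
    R=Ro.from_euler('xyz',o,degrees=True); _,Rf=fk(q,[0]*7)
    print(np.round(q,1),"toolz in forearm",(Rf.inv()*R).apply([0,0,1]).round(3),"x",(Rf.inv()*R).apply([1,0,0]).round(3))
E
```

```text
t 4.15 q [-44.4   9.6 -26.7 -71.1 -30.9   6. ] p [ 0.5069 -0.3257  0.1285] rpy [130.   0.  85.] F [ 0.4 -0.4  0.3] M [ 0.16  2.56 -0.04] op 0.03326966076517613
[-53.9  20.5   0.7  -0.  -70.1 -16.5] toolz in forearm [ 0.34  0.   -0.94] x [-0.902  0.284 -0.326]
[-49.6  -7.4 -30.5 -54.9 -41.  -10.6] toolz in forearm [ 0.755  0.537 -0.377] x [-0.645  0.713 -0.275]
[-44.4   9.6 -26.7 -71.  -30.9   6. ] toolz in forearm [ 0.858  0.486 -0.167] x [-0.511  0.773 -0.376]
[-44.4   9.6 -26.7 -71.1 -30.9   6. ] toolz in forearm [ 0.858  0.486 -0.167] x [-0.511  0.773 -0.376]
```

Emit:
carry_out(increments=[[0,0,0,0,0,0,1],[0,0,0,0,0,0,1],[0,0,0,0,0,0,1],[0,0,0,0,0,0,1]])

```text
clock: 4.65
tool_pos: [0.5068, -0.3257, 0.1285]
orientation: [130.0, 0.0, 85.0]
force: [0.7, 0.1, -0.3]
opening: 0.0258
```

```bash
python3 - <<'E'
from h import *
log()
import json
D=[json.loads(l) for l in open("log.txt")]
def fk(q,w,o):
    h,L,f,e,d,lat,ax=w; q=np.radians(q)
    R1=Ro.from_euler('z',q[0]);R2=Ro.from_euler('y',q[1]);R3=Ro.from_euler('y',q[1]-q[2])
    return R1.apply([ax,lat,h])+(R1*R2).apply([0,0,L])+(R1*R3).apply([f,0,e])+Ro.from_euler('xyz',o,degrees=True).apply([0,0,d])
pr=np.array([.35,.5,.5,0,.3,-.19,0]);sg=np.array([.1,.1,.1,.05,.1,.02,.05])
r=least_squares(lambda w:np.r_[np.concatenate([(fk(q,w,o)-p)/.001 for q,p,o in D]),(w-pr)/sg],pr)
print(r.x.round(3),r.fun[:-7].round(1))
# wanted TCP targets
T=pose(.7403,-.0662,.22,-5.1)
g=np.array([.4915,-.325,.14]);Rg=toolR(40,-5)
for n,phi,dz in(("above",0,.04),("hooked",0,0),("mid",.7,0),("end",1.35,0)):
    a=np.radians(32.3)+phi; rr=.116
    e=np.array([-rr*np.sin(a),0,rr*np.cos(a)+dz]); c=np.array([.1044,0,.0388])
    hd=T(e-c)[0]; print(n,"handle",hd.round(4),"shift from home mm",((hd-g)*1e3).round(1))
E
```

```text
t 4.65 q [-44.4   9.6 -26.8 -71.1 -30.9   6. ] p [ 0.5068 -0.3257  0.1285] rpy [130.   0.  85.] F [ 0.7  0.1 -0.3] M [0.24 2.63 0.07] op 0.025842491476741895
[ 0.45   0.746  1.034 -0.191  0.461 -0.131 -0.528] [ 45.5  40.9 -70.2  24.6   8.1  86.  -20.5 -19.4  -5.3 -20.6 -19.5  -5.3
 -20.6 -19.5  -5.3]
above handle [ 0.5746 -0.0514  0.3193] shift from home mm [ 83.1 273.6 179.3]
hooked handle [ 0.5746 -0.0514  0.2793] shift from home mm [ 83.1 273.6 139.3]
mid handle [ 0.5262 -0.0471  0.2163] shift from home mm [ 34.7 277.9  76.3]
end handle [ 0.5275 -0.0472  0.1422] shift from home mm [ 36.  277.8   2.2]
```

Emit:
carry_out(increments=[[0,0,0,0,0,6,1],[0,0,0,0,0,14,1],[0,0,0,0,0,25,1],[0,0,0,0,0,40,1],[0,0,0,0,0,55,1],[0,0,0,-5,0,75,1],[0,0,0,-15,0,95,1],[0,0,0,-25,10,110,1],[0,0,0,-35,35,120,1],[0,0,0,-35,65,125,1],[0,0,0,-35,95,130,1],[0,0,0,-35,125,135,1],[0,0,0,-35,155,140,1],[0,0,0,-35,185,145,1],[0,0,0,-35,215,150,1],[0,0,0,-35,240,155,1],[0,0,0,-35,258,160,1],[0,0,0,-35,270,160,1],[0,0,0,-35,276,160,1],[0,0,0,-35,276,160,1]])

```text
clock: 7.15
tool_pos: [0.5443, -0.137, 0.3236]
orientation: [131.0, -2.4, 87.8]
force: [-1.0, -0.0, -1.7]
opening: 0.0259
```

```bash
cat >> h.py <<'E'
def polenow(g0=None,view=None,boxes=None):
    """fit pole in gripper: offset along handle, pitch, free; start from tool"""
    S=[ctrl.snapshot("side"),ctrl.snapshot("top")]
    o,p,R=now(); g=p-R[:,2]*.019
    for s in S: print([ (np.round(d["centre"],3).tolist(),round(d["confidence"],2)) for d in ctrl.search_frame(s,"pole_grip")])
    V=[]
    for s in S:
        im=cv2.resize(s["pixels"],None,fx=4,fy=4,interpolation=2)
        m=polemask(s,pose(*g,-5,25)); cs,_=cv2.findContours(m.astype(np.uint8),0,1); cv2.drawContours(im,cs,-1,(0,255,0),1)
        c=(proj(s,g)*4).astype(int); x,y=np.clip(c-200-np.array([0,60]),0,[2160,1200]); V.append(im[y:y+400,x:x+400])
    cv2.imwrite(f"pics/{view}.png",np.hstack(V))
E
python3 - <<'E'
from h import *
log(); polenow(view="p1")
E
```

```text
t 7.15 q [ 1.000e-01 -1.740e+01 -5.820e+01  4.440e+01 -2.000e-01 -1.377e+02] p [ 0.5443 -0.137   0.3236] rpy [131.   -2.4  87.8] F [-1.  -0.  -1.7] M [-0.07  2.99 -0.02] op 0.025912608626381554
[([0.508, -0.135, 0.325], 0.63), ([0.416, 0.106, 0.018], 0.57), ([0.288, -0.351, 0.019], 0.53), ([0.731, -0.026, 0.267], 0.43)]
[([0.287, -0.355, 0.032], 0.94), ([0.413, 0.09, 0.023], 0.88), ([0.54, -0.139, 0.357], 0.59)]
```

View pics/p1.png

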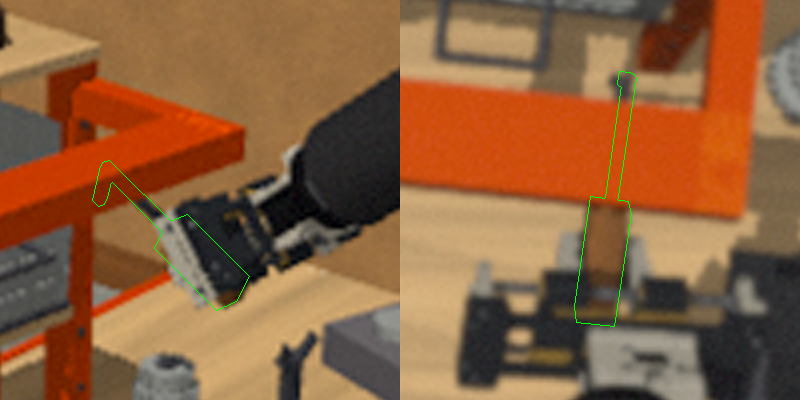

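```bash
cat > kin.py <<'E'
from h import *
import json
E=Ro.from_euler
def frames(q):
    q=np.radians(q); R1=E('z',q[0]);R2=R1*E('y',q[1]);Rf=R1*E('y',q[1]-q[2]);R4=Rf*E('x',q[3]);A=R4*E('y',-q[4]); return R1,R2,Rf,R4,A
def fkp(q,w):
    h,L,f,e,d,lat,b,c2=w; R1,R2,Rf,R4,A=frames(q)
    return R1.apply([0,lat,h])+R2.apply([0,0,L])+Rf.apply([f,0,e])+R4.apply([0,b,0])+A.apply([d,0,c2])
def fit():
    D=[json.loads(l) for l in open("log.txt")]
    pr=np.array([.3,.5,.5,0,.3,-.1,-.1,0]);sg=np.array([.15,.15,.15,.1,.15,.15,.15,.1])
    res=lambda w:np.concatenate([(fkp(q,w)-p)/.0005 for q,p,o in D])
    r=least_squares(lambda w:np.r_[res(w),(w-pr)/sg],pr); off=[np.degrees(np.arctan2(*((frames(q)[4].inv()*E('xyz',o,degrees=True)).apply([1,0,0])[[2,1]])))-s*q[5] for q,p,o in D for s in(1,-1)]
    return r.x,res(r.x)*.5,off,D
E
python3 - <<'E'
from kin import *
w,res,off,D=fit(); print(w.round(4)); print(res.reshape(-1,3).round(1)); print(np.round(off,1))
E
```

```text
[-0.3704  0.2068  0.1491  0.5271  0.0066 -0.0891  0.0334  0.2409]
[[101.5  91.8  35.2]
 [-11.7 -13.1  39.6]
 [ -4.4  -6.1  -7.4]
 [ -4.4  -6.2  -7.5]
 [ -4.4  -6.2  -7.5]
 [-15.2 -96.2 -52.3]]
[ -57.   -90.     1.4  -19.8   17.1   29.2   17.1   29.2   17.1   29.2
   96.5 -178.9]
```

```bash
sed -i "s/R4=Rf\*E('x',q\[3\])/R4=Rf*E('x',-q[3])/" kin.py
python3 - <<'E'
from kin import *
w,res,off,D=fit(); print(w.round(4)); print(res.reshape(-1,3).round(1)); print(np.round(off,1))
E
```

```text
[ 0.1988  0.6016  0.4636 -0.      0.378  -0.     -0.1918 -0.    ]
[[ 0.  0.  0.]
 [ 0. -0.  0.]
 [-0.  0.  0.]
 [-0.  0.  0.]
 [-0.  0.  0.]
 [ 0. -0. -0.]]
[ -57.   -90.   -68.8  -90.  -102.1  -90.  -102.1  -90.  -102.1  -90.
  185.4  -90. ]
```

```bash
cat >> kin.py <<'E'
W=fit()[0]
LO=np.array([-176.03,-82.01,-58.28,-173.87,-174.79,-173.66]);HI=np.array([176.03,121.73,71.71,95.51,-.11,173.66])
def fkR(q): 
    t=np.radians(-q[5]-90); return frames(q)[4]*Ro.from_matrix(np.c_[[0,np.cos(t),np.sin(t)],np.cross([1,0,0],[0,np.cos(t),np.sin(t)]),[1,0,0]])
def ik(p,R,seeds,m=1):
    best=[]
    for s in seeds:
        r=least_squares(lambda q:np.r_[(fkp(q,W)-p)*1e3,(Ro.from_matrix(R).inv()*fkR(q)).as_rotvec(degrees=True)*3],np.clip(s,LO+m,HI-m),bounds=(LO+m-.01,HI-m+.01),max_nfev=60)
        if r.cost<.5 and not any(np.abs(b-r.x).max()<2 for b in best): best.append(r.x)
    return best
T=pose(.7403,-.0662,.22,-5.1)
def tcp(phi,dz,dx,a,yaw=-5.1):
    """throat at eye (flap angle phi) shifted dx,dz in rack; tool slope a, pole slope 65-a"""
    al=np.arctan2(62,98)+phi; e=np.array([-.116*np.sin(al)+dx,0,.116*np.cos(al)+dz]); pp=np.radians(65-a); c,s=np.cos(pp),np.sin(pp)
    R=toolR(a,yaw); th=.111*np.array([c,0,s])-.009*np.array([-s,0,c])
    return T(e)[0]-Ro.from_euler('z',yaw,degrees=True).apply(th)+R[:,2]*.019,R
E
python3 - <<'E'
from kin import *
rng=np.random.default_rng(0); seeds=[LO+(HI-LO)*rng.random(6) for _ in range(40)]+[d[0] for d in D] if 0 else [LO+(HI-LO)*rng.random(6) for _ in range(40)]
for n,k in dict(hook=(0,0,.005),mid=(.7,0,0),end=(1.35,0,0)).items():
  for a in (25,40,50,60,70):
    p,R=tcp(*k,a); S=ik(p,R,seeds); print(n,a,p.round(3),[x.round().astype(int).tolist() for x in S])
E
```

```text
hook 25 [ 0.61  -0.055  0.246] [[-20, -4, -35, -112, -15, 29]]
hook 40 [ 0.594 -0.053  0.267] []
hook 50 [ 0.587 -0.052  0.283] [[9, -10, -57, 64, -10, -165]]
hook 60 [ 0.582 -0.052  0.301] [[21, -8, -38, 23, -35, -132]]
hook 70 [ 0.581 -0.052  0.319] [[19, -3, -23, 10, -52, -120]]
mid 25 [ 0.557 -0.05   0.183] [[-36, 1, -50, -126, -35, 55]]
mid 40 [ 0.541 -0.048  0.204] []
mid 50 [ 0.533 -0.048  0.22 ] []
mid 60 [ 0.529 -0.047  0.238] [[23, -11, -52, 33, -26, -145]]
mid 70 [ 0.527 -0.047  0.256] [[23, -7, -36, 13, -44, -126]]
end 25 [ 0.558 -0.05   0.108] []
end 40 [ 0.542 -0.049  0.13 ] []
end 50 [ 0.535 -0.048  0.146] []
end 60 [ 0.53  -0.047  0.164] []
end 70 [ 0.529 -0.047  0.182] [[22, -3, -44, 17, -32, -130]]
```

```bash
python3 - <<'E'
from kin import *
rng=np.random.default_rng(1); seeds=[[-20,-4,-35,-112,-15,29],[20,-8,-40,20,-35,-130],[-44,10,-27,-71,-31,6],[0,0,-30,-90,-60,30],[30,0,-30,60,-60,-150],[-30,-10,-40,-150,-40,60]]+[LO+(HI-LO)*rng.random(6) for _ in range(6)]
for a in (30,40,50):
  for yaw in range(-60,61,15):
    out=[]
    for n,k in dict(above=(0,.036,.006),hook=(0,0,.005),mid=(.7,0,0),end=(1.35,0,0)).items():
      S=ik(*tcp(*k,a,yaw),seeds); out.append(n[0]+str([x.round().astype(int).tolist() for x in S][:2]) if S else n[0]+"-")
    print(a,yaw,*out)
E
```

```text
30 -60 a[[39, 16, -42, 66, -69, 124]] h[[39, 18, -45, 68, -67, 120]] m[[43, 20, -52, 69, -65, 109]] e[[40, 27, -55, 76, -62, 99]]
30 -45 a[[31, 7, -55, 86, -57, 123]] h[[30, 9, -57, 91, -57, 117]] m- e-
30 -30 a- h- m- e-
30 -15 a- h- m[[-29, -4, -53, -145, -22, 64]] e-
30 0 a- h- m[[-22, -4, -39, -99, -19, 21]] e[[-39, 12, -49, -121, -40, 61]]
30 15 a[[-15, -5, -25, -64, -29, -13]] h[[-20, -2, -26, -72, -31, -1]] m[[-30, 1, -33, -84, -38, 20]] e[[-39, 14, -37, -97, -45, 43]]
30 30 a[[-28, 4, -16, -67, -53, 3]] h[[-30, 7, -18, -70, -53, 9]] m[[-36, 9, -25, -75, -55, 23]] e[[-39, 19, -27, -81, -55, 37]]
30 45 a[[-32, 13, -5, -64, -70, 10]] h[[-33, 15, -7, -65, -69, 14]] m[[-36, 17, -14, -67, -68, 25]] e[[-38, 25, -16, -71, -66, 35]]
30 60 a[[-32, 22, 7, -60, -84, 14]] h[[-32, 24, 5, -61, -83, 18]] m[[-35, 25, -3, -61, -80, 27]] e[[-35, 31, -5, -62, -77, 34]]
40 -60 a[[40, 12, -36, 55, -67, 136]] h[[39, 14, -39, 57, -64, 131]] m[[43, 14, -48, 59, -61, 121]] e[[40, 20, -53, 67, -55, 111]]
40 -45 a[[35, 3, -49, 69, -54, 139]] h[[33, 5, -52, 74, -51, 133]] m- e-
40 -30 a- h- m- e-
40 -15 
[... 828 characters left out ...]
 57, -42, 167]] h[[28, -4, -52, 64, -37, 161]] m- e-
50 -15 a[[21, -11, -51, 56, -27, -173]] h- m- e-
50 0 a[[17, -13, -47, 34, -19, -136]] h[[12, -11, -54, 47, -10, -146]] m- e-
50 15 a[[7, -9, -28, -10, -32, -75]] h[[6, -7, -31, -12, -27, -72]] m[[8, -9, -41, -13, -19, -72]] e[[4, -1, -39, -31, -14, -52]]
50 30 a[[-10, -1, -12, -32, -51, -36]] h[[-10, 1, -15, -34, -47, -32]] m[[-13, 0, -23, -40, -43, -24]] e[[-15, 6, -25, -47, -38, -12]]
50 45 a[[-18, 7, -1, -39, -66, -16]] h[[-18, 9, -4, -40, -63, -13]] m[[-21, 8, -13, -43, -59, -5]] e[[-22, 13, -16, -47, -54, 4]]
50 60 a[[-21, 15, 10, -40, -80, -3]] h[[-21, 17, 7, -41, -77, 0]] m[[-23, 16, -3, -42, -72, 7]] e[[-24, 20, -6, -44, -66, 13]]
```

```bash
cat >> kin.py <<'E'
from scipy.spatial.transform import Slerp
def path(wps,q0,n=8):
    """wps list of (p,R); print joints along straight interpolations"""
    q=np.array(q0)
    for i in range(len(wps)-1):
        (p0,R0),(p1,R1)=wps[i],wps[i+1]; sl=Slerp([0,1],Ro.from_matrix([R0,R1]))
        for t in np.linspace(0,1,n+1)[1:]:
            S=ik(p0+(p1-p0)*t,sl(t).as_matrix(),[q],.2)
            if not S: print(i+1,round(t,2),"NO IK"); continue
            if i and t<1 and np.abs(S[0]-q).max()<25: q=S[0]; continue
            print(i+1,round(t,2),S[0].round().astype(int),"step",np.abs(S[0]-q).max().round()); q=S[0]
E
python3 - <<'E'
from kin import *
h=np.array([.5068,-.3257,.1285])
for a,yaw in((30,20),(32,25)):
    wps=[(h,toolR(40,-5)),(h+[-.015,.02,.13],toolR(40,-5)),(h+[-.06,.06,.13],toolR(a,yaw)),tcp(0,.03,-.09,a,yaw),tcp(0,.03,.006,a,yaw),tcp(0,0,.003,a,yaw)]+[tcp(f,0,0,a,yaw) for f in(.35,.7,1.05,1.35)]
    path(wps,[-44.4,9.6,-26.8,-71,-31,6]); print([ (w[0]*1e3).round().tolist() for w in wps])
E
```

```text
1 0.12 [-43   7 -27 -68 -30   1] step 5.0
1 0.25 [-41   5 -27 -65 -30  -4] step 5.0
1 0.38 [-39   3 -27 -61 -29  -8] step 5.0
1 0.5 [-38   1 -27 -58 -29 -13] step 5.0
1 0.62 [-36  -1 -27 -55 -29 -18] step 5.0
1 0.75 [-34  -2 -27 -51 -29 -23] step 5.0
1 0.88 [-32  -4 -28 -48 -28 -28] step 5.0
1 1.0 [-31  -6 -28 -44 -28 -32] step 5.0
2 1.0 [-58   4 -20 -66 -69  17] step 4.0
3 1.0 [-27 -10 -30 -66 -44  -3] step 6.0
4 1.0 [-22  -2 -22 -67 -39  -4] step 1.0
5 1.0 [-24   1 -24 -72 -40   3] step 1.0
6 1.0 [-28   1 -28 -76 -42  11] step 1.0
7 1.0 [-33   4 -31 -81 -44  21] step 1.0
8 1.0 [-37   9 -33 -86 -46  32] step 1.0
9 1.0 [-39  15 -34 -91 -48  41] step 1.0
[[507.0, -326.0, 128.0], [492.0, -306.0, 258.0], [447.0, -266.0, 258.0], [514.0, -80.0, 282.0], [610.0, -88.0, 282.0], [607.0, -88.0, 252.0], [574.0, -85.0, 225.0], [555.0, -84.0, 189.0], [550.0, -83.0, 149.0], [557.0, -84.0, 115.0]]
1 0.12 [-43   7 -27 -68 -30   1] step 5.0
1 0.25 [-41   5 -27 -65 -30  -4] step 5.0
1 0.38 [-39   3 -27 -61 -29  -8] step 5.0
1 0.5 [-38   1 -27 -58 -29 -13] step 5.0
1 0.62 [-36  -1 -27 -55 -29 -18] step 5.0
1 0.75 [-34  -2 -27 -51 -29 -23] step 5.0
1 0.88 [-32  -4 -28 -48 -28 -28] step 5.0
1 1.0 [-31  -6 -28 -44 -28 -32] step 5.0
2 1.0 [-57   6 -17 -62 -71  16] step 4.0
3 1.0 [-29  -8 -26 -63 -50  -2] step 5.0
4 1.0 [-23   0 -19 -64 -45  -4] step 1.0
5 1.0 [-25   3 -20 -67 -45   2] step 1.0
6 1.0 [-29   3 -24 -70 -46   8] step 1.0
7 1.0 [-32   5 -27 -74 -48  17] step 1.0
8 1.0 [-35  10 -29 -79 -48  26] step 1.0
9 1.0 [-37  15 -30 -83 -49  34] step 1.0
[[507.0, -326.0, 128.0], [492.0, -306.0, 258.0], [447.0, -266.0, 258.0], [515.0, -87.0, 285.0], [610.0, -96.0, 285.0], [607.0, -96.0, 255.0], [575.0, -93.0, 228.0], [556.0, -91.0, 192.0], [551.0, -91.0, 152.0], [557.0, -91.0, 118.0]]
```

Emit:
carry_out(increments=[[0,0,0,0,-60,0,1],[0,0,0,0,-100,0,1],[0,0,0,0,-100,0,1]])

```text
clock: 7.72
tool_pos: [0.5296, -0.2577, 0.3242]
orientation: [132.3, 0.2, 83.3]
force: [-0.6, -4.0, -0.8]
opening: 0.0257
```

```bash
python3 - <<'E'
from kin import *
log()
E
```

```text
t 7.725 q [ -6.9 -13.3 -39.6  -0.  -16.  -89.7] p [ 0.5296 -0.2577  0.3242] rpy [132.3   0.2  83.3] F [-0.6 -4.  -0.8] M [-0.11  3.06 -0.37] op 0.025726204594759654
```

```bash
python3 - <<'E'
from kin import *
h=np.array([.5068,-.3257,.1285])
q=ctrl.get_obs()["joint_pos"]; o,p,R=now()
print(delta(toolR(40,-5),h+[-.015,.02,.13]).round(1)); w2=(h+[-.06,.06,.13],toolR(30,20)); print(delta(w2[1],w2[0]).round(1))
path([(p,R),(h+[-.015,.02,.13],toolR(40,-5)),w2],q)
E
```

```text
[ -0.   -2.3   1.7 -37.8 -48.  -65.7]
[  1.7 -12.3  26.6 -82.8  -8.  -65.7]
1 0.12 [ -9 -13 -38  -5 -16 -83] step 6.0
1 0.25 [-11 -12 -37 -11 -17 -76] step 7.0
1 0.38 [-14 -11 -35 -18 -19 -68] step 8.0
1 0.5 [-17 -10 -33 -24 -21 -60] step 8.0
1 0.62 [-20  -9 -31 -30 -22 -52] step 8.0
1 0.75 [-24  -8 -30 -35 -24 -45] step 7.0
1 0.88 [-27  -7 -29 -40 -26 -38] step 7.0
1 1.0 [-31  -6 -28 -44 -28 -32] step 6.0
2 1.0 [-58   4 -20 -66 -69  17] step 4.0
```

Emit:
carry_out(increments=[[0,-1,1,-20,-24,-30,1],[0,-2,2,-38,-40,-55,1],[0,-4,7,-50,-35,-62,1],[0.5,-6,12,-60,-28,-66,1],[1,-8,17,-68,-20,-66,1],[1,-10,21,-76,-14,-66,1],[1.7,-12,25,-82,-10,-66,1],[1.7,-12.3,26.6,-83,-8,-66,1],[1.7,-12.3,26.6,-83,-8,-66,1],[1.7,-12.3,26.6,-83,-8,-66,1],[1.7,-12.3,26.6,-83,-8,-66,1]])

```text
clock: 9.1
tool_pos: [0.4477, -0.2649, 0.2596]
orientation: [120.0, 0.1, 110.0]
force: [-0.4, 0.4, -0.8]
opening: 0.0259
```

```bash
python3 - <<'E'
from kin import *
log()
q=ctrl.get_obs()["joint_pos"]; o,p,R=now(); a,y=30,20
w=[(p,R),tcp(0,.03,-.09,a,y)]
path(w,q)
for k in ((0,.03,-.09),(0,.03,.006)): print(delta(toolR(a,y),tcp(*k,a,y)[0]).round(1))
E
```

```text
t 9.1 q [-58.3   4.1 -20.2 -65.7 -68.5  16.6] p [ 0.4477 -0.2649  0.2596] rpy [1.2e+02 1.0e-01 1.1e+02] F [-0.4  0.4 -0.8] M [-1.16  3.23  0.02] op 0.025919468171399764
1 0.12 [-56   2 -22 -66 -66  15] step 3.0
1 0.25 [-53   0 -23 -67 -64  13] step 3.0
1 0.38 [-49  -2 -25 -67 -62  12] step 3.0
1 0.5 [-46  -4 -26 -67 -59   9] step 4.0
1 0.62 [-42  -5 -27 -68 -56   7] step 4.0
1 0.75 [-37  -7 -28 -68 -52   4] step 4.0
1 0.88 [-33  -9 -29 -67 -48   1] step 5.0
1 1.0 [-27 -10 -30 -66 -44  -3] step 5.0
[1.00e-01 1.00e-01 0.00e+00 6.63e+01 1.85e+02 2.26e+01]
[1.000e-01 1.000e-01 0.000e+00 1.620e+02 1.765e+02 2.260e+01]
```

Emit:
carry_out(increments=[[0,0,0,8,20,3,1],[0,0,0,18,50,6,1],[0,0,0,30,85,10,1],[0,0,0,43,120,15,1],[0,0,0,53,150,19,1],[0,0,0,62,174,22,1],[0,0,0,66,185,22,1],[0,0,0,66,185,22,1],[0,0,0,66,185,22,1]])

```text
clock: 10.22
tool_pos: [0.5131, -0.0808, 0.2812]
orientation: [119.9, 0.1, 109.9]
force: [0.3, -0.4, -2.1]
opening: 0.0259
```

```bash
cat >> kin.py <<'E'
def ov(view,a=30,yaw=20,phi=0,wh=200):
    o,p,R=now(); g=p-R[:,2]*.019; V=[]
    al=np.arctan2(62,98)+phi; e=lambda y:T([-.116*np.sin(al),y,.116*np.cos(al)])[0]
    for n in("side","top"):
        s=ctrl.snapshot(n); im=cv2.resize(s["pixels"],None,fx=4,fy=4,interpolation=2)
        m=polemask(s,pose(*g,yaw,65-a)); cs,_=cv2.findContours(m.astype(np.uint8),0,1); cv2.drawContours(im,cs,-1,(0,255,0),1)
        for y in(-.032,0,.032): cv2.circle(im,tuple(((proj(s,e(y))+.5)*4).astype(int)),3,(255,0,255),-1)
        c=(proj(s,e(0))*4+(proj(s,g)*4-proj(s,e(0))*4)*.4).astype(int); x,y=np.clip(c-wh,0,[2560-2*wh,1600-2*wh]); V.append(im[y:y+2*wh,x:x+2*wh])
    cv2.imwrite(f"pics/{view}.png",np.hstack(V))
E
python3 - <<'E'
from kin import *
log(); ov("p2")
print(delta(toolR(30,20),tcp(0,.03,.006,30,20)[0]).round(1),delta(toolR(30,20),tcp(0,.0,.003,30,20)[0]).round(1))
E
```

```text
t 10.225 q [-27.5 -10.3 -29.8 -66.7 -44.   -2.3] p [ 0.5131 -0.0808  0.2812] rpy [1.199e+02 1.000e-01 1.099e+02] F [ 0.3 -0.4 -2.1] M [-1.16  3.17 -0.03] op 0.02587721030418174
[ 0.   0.   0.1 96.6 -7.   1.4] [  0.    0.    0.1  93.6  -6.8 -28.6]
```

View pics/p2.png

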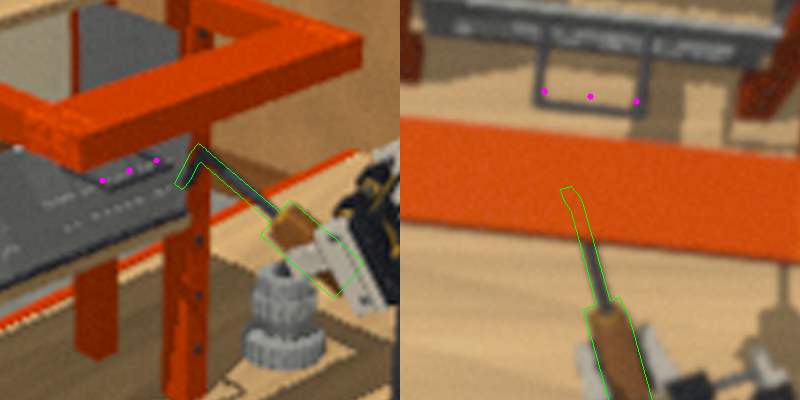

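```bash
python3 - <<'E'
from kin import *
S=[ctrl.snapshot("side"),ctrl.snapshot("top")]
G=[cv2.GaussianBlur(cv2.cvtColor(s["pixels"],cv2.COLOR_BGR2GRAY),(0,0),.6).astype(np.float32) for s in S]
ys=np.linspace(-.03,.03,31)
def I(k,dx,dz,dy=0):
    P=T(np.c_[np.full(31,-.062+dx),ys+dy,np.full(31,.098+dz)]); q=np.array([proj(S[k],p) for p in P],np.float32)
    return cv2.remap(G[k],q[:,0].reshape(1,-1),q[:,1].reshape(1,-1),1).mean()
R=np.arange(-16,11,2)/1e3
for k in(0,1):
    print("side" if k==0 else "top","rows dz, cols dx",(R*1e3).astype(int)); 
    for dz in (-8,-4,0,4): print(dz,[int(I(k,dx,dz/1e3)) for dx in R])
# flap top edge / beam: recheck rack x with front edge profile in top view
for y in(-.1,0,.1):
    pr=[]
    for x in np.arange(-185,-164,2.): 
        q=proj(S[1],T([x/1e3,y,.43-.22])[0]); pr.append(int(cv2.remap(S[1]["pixels"][...,0].astype(np.float32),np.float32([[q[0]]]),np.float32([[q[1]]]),1)[0,0]))
    print("beam front blue",y,pr)
for x,lab in((-.11,"back"),):
    for y in(-.08,.06):
        print("beam back blue",[int(cv2.remap(S[1]["pixels"][...,0].astype(np.float32),*[np.float32([[c]]) for c in proj(S[1],T([xx/1e3,y,.21])[0])],1)[0,0]) for xx in np.arange(-120,-99,2.)])
E
```

```text
side rows dz, cols dx [-16 -14 -12 -10  -8  -6  -4  -2   0   2   4   6   8  10]
-8 [73, 70, 66, 62, 59, 58, 59, 63, 69, 75, 80, 85, 88, 90]
-4 [60, 57, 57, 59, 64, 70, 76, 82, 87, 90, 92, 91, 90, 88]
0 [60, 65, 70, 77, 82, 87, 90, 92, 91, 90, 88, 86, 85, 84]
4 [78, 82, 86, 89, 89, 89, 87, 85, 84, 83, 83, 82, 82, 81]
top rows dz, cols dx [-16 -14 -12 -10  -8  -6  -4  -2   0   2   4   6   8  10]
-8 [163, 152, 131, 108, 93, 94, 109, 128, 143, 152, 156, 158, 159, 160]
-4 [160, 144, 121, 100, 91, 99, 117, 135, 147, 154, 157, 159, 160, 160]
0 [154, 135, 111, 94, 93, 106, 126, 141, 150, 155, 157, 159, 160, 159]
4 [147, 125, 102, 92, 97, 115, 133, 146, 153, 156, 158, 159, 160, 158]
beam front blue -0.1 [110, 104, 90, 68, 40, 20, 10, 11, 15, 16, 16]
beam front blue 0 [107, 99, 77, 50, 27, 16, 15, 18, 16, 11, 10]
beam front blue 0.1 [113, 98, 73, 41, 25, 15, 11, 13, 19, 16, 18]
beam back blue [14, 11, 16, 33, 62, 88, 100, 105, 103, 99, 99]
beam back blue [13, 13, 21, 49, 79, 103, 116, 116, 116, 114, 111]
```

Emit:
carry_out(increments=[[0,0,0,20,-2,0,1],[0,0,0,45,-3,-1,1],[0,0,0,65,-5,-2,1],[0,0,0,80,-6,-3,1],[0,0,0,91,-6,-4,1],[0,0,0,91,-6,-4,1],[0,0,0,91,-6,-12,1],[0,0,0,91,-6,-20,1],[0,0,0,91,-6,-27,1],[0,0,0,90,-6,-31,1],[0,0,0,90,-6,-31,1]])

```text
clock: 11.8
tool_pos: [0.6032, -0.087, 0.2501]
orientation: [119.9, 0.0, 109.9]
force: [-1.9, 2.3, 1.1]
opening: 0.0255
```

```bash
sed -i 's/^T=pose(.*/T=pose(.7403-.002,-.0662,.218,-5.1)/' kin.py; python3 - <<'E'
from kin import *
log(); ov("p3",phi=.05)
o,p,R=now()
print("vs hooked",((tcp(.05,0,0,30,20)[0]-p)*1e3).round(1))
for f in(.05,.2,.35,.5,.65,.8,.95,1.1,1.2,1.28,1.35,1.38): print(f,((tcp(f,0,0,30,20)[0]-p)*1e3).round(1))
E
```

```text
t 11.8 q [-24.6   0.8 -24.2 -72.5 -39.5   3.9] p [ 0.6032 -0.087   0.2501] rpy [119.9   0.  109.9] F [-1.9  2.3  1.1] M [-0.51  2.31  0.87] op 0.025480339918681694
vs hooked [-6.3 -0.5 -3.1]
0.05 [-6.3 -0.5 -3.1]
0.2 [-19.6   0.6 -14.2]
0.35 [-31.2   1.7 -27.1]
0.5 [-40.7   2.5 -41.7]
0.65 [-48.    3.2 -57.4]
0.8 [-52.8   3.6 -74.1]
0.95 [-55.    3.8 -91.4]
1.1 [ -54.7    3.8 -108.8]
1.2 [ -53.1    3.6 -120.2]
1.28 [ -50.9    3.4 -129.3]
1.35 [ -48.5    3.2 -137. ]
1.38 [ -47.3    3.1 -140.3]
```

View pics/p3.png

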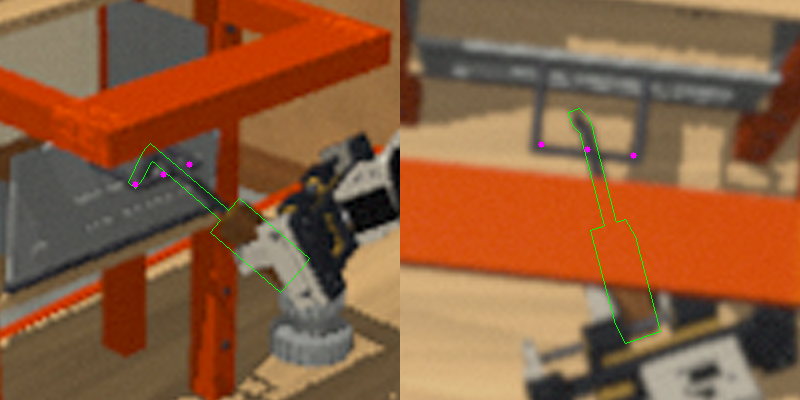

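Emit:
carry_out(increments=[[0,0,0,-3,0,-2,1],[0,0,0,-6,0,-4,1],[0,0,0,-9,0,-6,1],[0,0,0,-13,0,-9,1],[0,0,0,-17,0,-12,1],[0,0,0,-20,1,-15,1],[0,0,0,-24,1,-19,1],[0,0,0,-28,1,-23,1],[0,0,0,-31,2,-27,1],[0,0,0,-34,2,-32,1],[0,0,0,-38,2,-37,1],[0,0,0,-41,2,-42,1],[0,0,0,-41,2,-42,1]])

```text
clock: 13.52
tool_pos: [0.5616, -0.0851, 0.207]
orientation: [120.0, -0.0, 109.9]
force: [-0.1, 0.7, -1.2]
opening: 0.0262
```

```bash
python3 - <<'E'
from kin import *
log(); ov("p4",phi=.5)
o,p,R=now()
for f in(.5,.65,.8,.95,1.1,1.2,1.28,1.35,1.38): print(f,((tcp(f,0,0,30,20)[0]-p)*1e3).round(1))
E
```

```text
t 13.525 q [-30.9   2.2 -29.5 -78.5 -43.2  15.8] p [ 0.5616 -0.0851  0.207 ] rpy [120.   -0.  109.9] F [-0.1  0.7 -1.2] M [-1.2   3.22  0.01] op 0.026223599881039807
0.5 [0.5 0.8 0.9]
0.65 [ -6.8   1.4 -14.9]
0.8 [-11.6   1.9 -31.6]
0.95 [-13.9   2.1 -48.8]
1.1 [-13.6   2.  -66.2]
1.2 [-11.9   1.9 -77.7]
1.28 [ -9.8   1.7 -86.7]
1.35 [ -7.3   1.5 -94.4]
1.38 [ -6.1   1.4 -97.7]
```

View pics/p4.png

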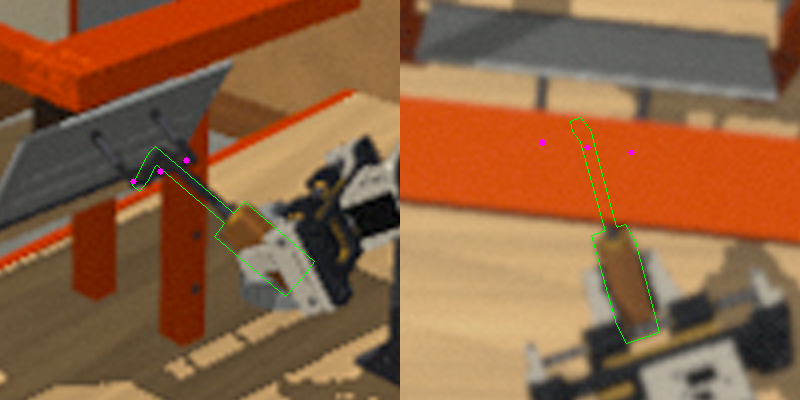

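The flap is about 0.5 rad open, with the hook on the bar in both views. I continue along the arc.

Emit:
carry_out(increments=[[0,0,0,-2,0,-4,1],[0,0,0,-4,1,-9,1],[0,0,0,-7,1,-14,1],[0,0,0,-9,1,-20,1],[0,0,0,-11,2,-26,1],[0,0,0,-12,2,-32,1],[0,0,0,-13,2,-38,1],[0,0,0,-14,2,-44,1],[0,0,0,-14,2,-50,1],[0,0,0,-14,2,-56,1],[0,0,0,-14,2,-62,1],[0,0,0,-13,2,-68,1],[0,0,0,-12,2,-74,1],[0,0,0,-11,2,-80,1],[0,0,0,-10,2,-85,1],[0,0,0,-9,2,-89,1],[0,0,0,-9,2,-89,1]])

```text
clock: 15.75
tool_pos: [0.5533, -0.0833, 0.1185]
orientation: [120.0, 0.0, 109.9]
force: [3.2, 0.8, -1.9]
opening: 0.0259
```

```bash
python3 - <<'E'
from kin import *
log(); o,p,R=now()
for f in(1.28,1.35,1.38): print(f,((tcp(f,0,0,30,20)[0]-p)*1e3).round(1))
E
```

```text
t 15.75 q [-38.7  14.4 -34.1 -90.5 -47.7  40.1] p [ 0.5533 -0.0833  0.1185] rpy [120.    0.  109.9] F [ 3.2  0.8 -1.9] M [-1.23  3.04 -0.47] op 0.025867194603425958
1.28 [-1.1 -0.2  2.4]
1.35 [ 1.3 -0.5 -5.3]
1.38 [ 2.5 -0.6 -8.6]
```

Emit:
carry_out(increments=[[0,0,0,1,0,-3,1],[0,0,0,1,0,-5,1],[0,0,0,2,0,-8,1],[0,0,0,2,0,-10,1],[0,0,0,3,0,-12,1],[0,0,0,3,0,-12,1]])

```text
clock: 16.5
tool_pos: [0.5574, -0.0826, 0.1083]
orientation: [119.8, 0.1, 109.9]
force: [3.5, 1.3, 6.5]
opening: 0.0257
```

```bash
python3 - <<'E'
from kin import *
log(); ov("p5",phi=1.35)
E
```

```text
t 16.5 q [-39.3  16.4 -34.2 -92.2 -48.3  43.2] p [ 0.5574 -0.0826  0.1083] rpy [1.198e+02 1.000e-01 1.099e+02] F [3.5 1.3 6.5] M [-0.   -0.09  0.02] op 0.02569331324001687
```

View pics/p5.png

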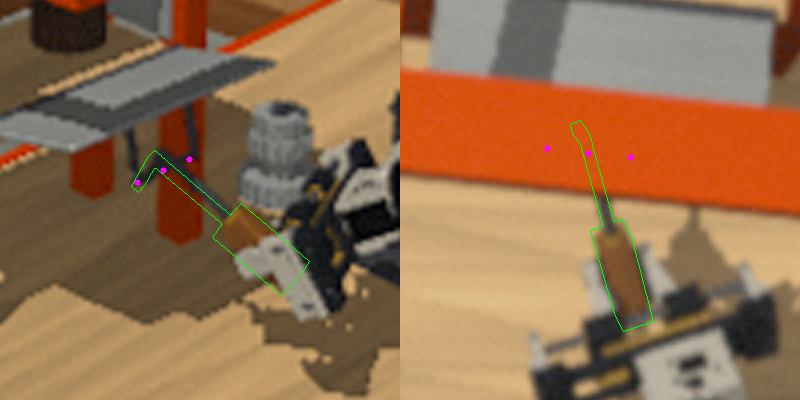

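```bash
cat >> kin.py <<'E'
def slip(yaw,a):
    """fit pole in gripper frame: dx along pole, dz, pitch about nominal"""
    o,p,R=now(); g=p-R[:,2]*.019; S=[ctrl.snapshot("side"),ctrl.snapshot("top")]; M=[]
    for s in S:
        c=proj(s,g); O=[d["pixels"] for d in ctrl.outline_of(s,"pole_grip")]; O=[m for m in O if np.hypot(*(np.argwhere(m).mean(0)[::-1]-c))<25]
        M.append(up(O[0]) if O else None)
    print("found",[m is not None for m in M])
    def f(v):
        pp=65-a+v[2]; b=np.radians(65-a); u=np.array([np.cos(b),0,np.sin(b)]);n=np.array([-np.sin(b),0,np.cos(b)])
        q=g+Ro.from_euler('z',yaw,degrees=True).apply((u*v[0]+n*v[1])/1e3)
        tot=0
        for s,m in zip(S,M):
            if m is None: continue
            r=polemask(s,pose(*q,yaw,pp)); tot-= (m&r).sum()/m.sum()  - .3*(m&~r).sum()/m.sum()
            # silhouette edge: rod pixels dark
        return tot
    r=min((minimize(f,x0,method="Nelder-Mead",options=dict(initial_simplex=np.vstack([x0]+[np.array(x0)+d for d in np.diag([4,4,6.])]),maxiter=80)) for x0 in([0,0,0],[0,-2,-5])),key=lambda r:r.fun)
    print("along,normal mm,pitch deg",r.x.round(1),r.fun,"nominal",f([0,0,0]))
E
python3 - <<'E'
from kin import *
slip(20,30)
E
```

```text
found [True, True]
along,normal mm,pitch deg [8.2 2.7 4.5] -1.9474592928832397 nominal -1.60738850973553
```

Emit:
carry_out(increments=[[0,0,0,0,0,5,1],[0,0,0,3,1,10,1],[0,0,0,5,1,15,1]])

```text
clock: 17.18
tool_pos: [0.5607, -0.0817, 0.1217]
orientation: [120.0, 0.0, 109.9]
force: [0.2, 0.1, -1.8]
opening: 0.0255
```

```bash
python3 - <<'E'
from kin import *
log(); slip(20,30)
E
```

```text
t 17.175 q [-37.6  14.1 -33.4 -90.4 -46.9  38.8] p [ 0.5607 -0.0817  0.1217] rpy [120.    0.  109.9] F [ 0.2  0.1 -1.8] M [-1.2   3.26  0.03] op 0.02552487444486557
found [True, True]
along,normal mm,pitch deg [10.6  6.5 -1.4] -2.0 nominal -1.891442899386593
```

Emit:
carry_out(increments=[[0,0,0,0,0,5,1],[0,0,0,0,0,10,1],[0,0,0,0,0,15,1],[0,0,0,0,0,15,1],[0,0,0,-5,0,15,1],[0,0,0,-10,1,15,1],[0,0,0,-16,1,15,1]])

```text
clock: 18.25
tool_pos: [0.5446, -0.0809, 0.1367]
orientation: [120.0, 0.0, 109.9]
force: [-0.3, -0.5, -1.1]
opening: 0.026
```

```bash
python3 - <<'E'
from kin import *
log()
E
```

```text
t 18.25 q [-37.9  10.9 -34.3 -88.1 -47.2  35.6] p [ 0.5446 -0.0809  0.1367] rpy [120.    0.  109.9] F [-0.3 -0.5 -1.1] M [-1.17  3.17  0.01] op 0.026016705180925366
```

Emit:
carry_out(increments=[[0,0,0,-6,0,0,1],[0,0,0,-13,1,0,1],[0,0,0,-22,2,0,1],[0,0,0,-34,3,1,1],[0,0,0,-48,4,3,1],[0,0,0,-60,5,6,1],[0,0,0,-70,5,10,1],[0,0,0,-70,5,10,1]])

```text
clock: 19.25
tool_pos: [0.4749, -0.0763, 0.1475]
orientation: [119.9, 0.1, 109.9]
force: [0.0, 0.4, -1.8]
opening: 0.0258
```

```bash
python3 - <<'E'
from kin import *
log(); o,p,R=now(); h=np.array([.5068,-.3257,.1285])
w2=(h+[-.06,.06,.13],toolR(30,20)); mid=(np.array([.455,-.15,.235]),toolR(30,20)); w1=(h+[-.015,.02,.13],toolR(40,-5)); w0=(h+[0,0,.09],toolR(40,-5))
path([(p,R),mid,w2,w1,w0],o["joint_pos"],6)
for w in(mid,w2,w1,w0): print(delta(w[1],w[0]).round(1))
for n,c in(("side",None),("top",None)):
    s=ctrl.snapshot(n); cv2.imwrite(f"pics/u_{n}.png",s["pixels"])
    for l in("flap","gear_cluster","bearing_cap","crate"): print(n,l,[(np.round(d["centre"],3).tolist(),round(d["confidence"],2)) for d in ctrl.search_frame(s,l)][:1])
slip(20,30)
E
```

```text
t 19.25 q [-43.7   5.2 -39.5 -83.9 -51.3  35.5] p [ 0.4749 -0.0763  0.1475] rpy [1.199e+02 1.000e-01 1.099e+02] F [ 0.   0.4 -1.8] M [-1.18  3.2  -0.  ] op 0.025802075824422465
1 0.17 [-44   3 -38 -81 -52  31] step 4.0
1 0.33 [-45   1 -37 -78 -53  28] step 4.0
1 0.5 [-45   0 -35 -76 -54  24] step 3.0
1 0.67 [-46  -1 -34 -74 -56  21] step 3.0
1 0.83 [-47  -2 -32 -72 -57  19] step 3.0
1 1.0 [-48  -3 -31 -70 -59  16] step 2.0
2 1.0 [-58   4 -20 -66 -69  17] step 2.0
3 1.0 [-31  -6 -28 -44 -28 -32] step 14.0
4 1.0 [-36   0 -25 -53 -30 -20] step 2.0
[  0.1   0.1   0.1 -19.9 -73.7  87.5]
[ 1.000e-01  1.000e-01  1.000e-01 -2.810e+01 -1.894e+02  1.110e+02]
[  -1.2   10.1  -24.8   16.9 -229.4  111. ]
[  -1.2   10.1  -24.8   31.9 -249.4   71. ]
side flap [([0.714, -0.336, 0.06], 0.68)]
side gear_cluster [([0.715, -0.336, 0.062], 0.93)]
side bearing_cap [([0.711, 0.338, 0.024], 0.59)]
side crate [([0.541, 0.284, 0.048], 0.94)]
top flap [([0.707, -0.059, 0.228], 0.79)]
top gear_cluster [([0.72, -0.344, 0.077], 0.64)]
top bearing_cap []
top crate [([0.545, 0.286, 0.043], 0.82)]
found [True, True]
along,normal mm,pitch deg [10.5  7.4 -2.6] -1.968739838187222 nominal -1.7868025900089761
```

Emit:
carry_out(increments=[[0,0,0,-5,-20,25,1],[0,0,0,-12,-45,55,1],[0,0,0,-20,-75,87,1],[0,0,0,-23,-110,98,1],[0,0,0,-26,-150,108,1],[0,0,0,-27,-180,111,1],[0,1,-3,-22,-195,111,1],[0,4,-9,-10,-208,111,1],[-1,7,-16,3,-220,111,1],[-1,9,-22,14,-230,105,1],[-1.2,10,-24.8,27,-243,95,1],[-1.2,10.1,-24.8,32,-249,71,1],[-1.2,10.1,-24.8,32,-249,71,1],[-1.2,10.1,-24.8,32,-249,71,1]])

```text
clock: 21.7
tool_pos: [0.5068, -0.3254, 0.2181]
orientation: [130.1, -0.1, 85.0]
force: [0.2, 0.4, -1.1]
opening: 0.0258
```

```bash
cat >> kin.py <<'E'
def slip2(yaw,a,name):
    o,p,R=now(); g=p-R[:,2]*.019; S=[ctrl.snapshot("side"),ctrl.snapshot("top")]; M=[];G=[]
    T0=pose(*g,yaw,65-a)
    for s in S:
        c=proj(s,g); O=[d["pixels"] for d in ctrl.outline_of(s,"pole_grip")]; O=[m for m in O if np.hypot(*(np.argwhere(m).mean(0)[::-1]-c))<30]
        M.append(up(O[0]) if O else None)
        r=np.zeros((1600,2560),np.uint8); fill(r,s,T0(box([.048,-.03,-.06],[.16,.03,.03]))); G.append(r.astype(bool))
    b=np.radians(65-a); u=np.array([np.cos(b),0,np.sin(b)]);n=np.array([-np.sin(b),0,np.cos(b)])
    mk=lambda v:pose(*(g+Ro.from_euler('z',yaw,degrees=True).apply((u*v[0]+n*v[1])/1e3)),yaw,65-a+v[2])
    f=lambda v:-sum(iou(m&r,polemask(s,mk(v))&r) for s,m,r in zip(S,M,G) if m is not None)
    for x0 in([0,0,0],[0,-2,-5],[0,2,5]):
        r=minimize(f,x0,method="Nelder-Mead",options=dict(initial_simplex=np.vstack([x0]+[np.array(x0)+d for d in np.diag([4,4,6.])]),maxiter=80)); print("slip",r.x.round(1),r.fun,"nom",f([0,0,0]), "tip err mm",((mk(r.x)([.119,0,-.032])-T0([.119,0,-.032]))*1e3).round(1))
    V=[]
    for s in S:
        im=cv2.resize(s["pixels"],None,fx=4,fy=4,interpolation=2); cs,_=cv2.findContours(polemask(s,T0).astype(np.uint8),0,1); cv2.drawContours(im,cs,-1,(0,255,0),1)
        x,y=np.clip((proj(s,g)*4).astype(int)-[220,260],0,[2160,1200]); V.append(im[y:y+400,x:x+400])
    cv2.imwrite(f"pics/{name}.png",np.hstack(V))
E
python3 - <<'E'
from kin import *
log(); h=np.array([.5068,-.3257,.1285]); print(delta(toolR(40,-5),h).round(1)); slip2(-5,40,"r1")
E
```

```text
t 21.7 q [-35.9   0.2 -25.5 -53.1 -29.5 -19.9] p [ 0.5068 -0.3254  0.2181] rpy [ 1.301e+02 -1.000e-01  8.500e+01] F [ 0.2  0.4 -1.1] M [0.21 3.02 0.01] op 0.025779349073663197
[ -0.1  -0.1   0.   -0.   -0.3 -89.6]
slip [-4.1  4.   2.6] -1.2379164676441055 nom -0.9098257630215209 tip err mm [[-6.5  0.6  7.4]]
slip [-4.   2.6  3.4] -1.2377964070428162 nom -0.9098257630215209 tip err mm [[-6.2  0.5  7.8]]
slip [-3.7  4.5  2.5] -1.2409523809523808 nom -0.9098257630215209 tip err mm [[-6.3  0.5  7.7]]
```

Emit:
carry_out(increments=[[0,0,0,0,0,-15,1],[0,0,0,0,0,-32,1],[0,0,0,0,0,-48,1],[0,0,0,0,0,-60,1],[0,0,0,0,0,-68,1],[0,0,0,0,0,-74,1],[0,0,0,0,0,-79,1],[0,0,0,0,0,-83,1],[0,0,0,0,0,-83,1]])

```text
clock: 23.02
tool_pos: [0.5071, -0.3251, 0.1346]
orientation: [130.1, -0.1, 85.0]
force: [0.5, -0.7, -1.7]
opening: 0.0258
```

```bash
python3 - <<'E'
from kin import *
log(); slip2(-5,40,"r2")
E
```

```text
t 23.025 q [-43.6   8.8 -26.6 -69.6 -30.7   3.7] p [ 0.5071 -0.3251  0.1346] rpy [ 1.301e+02 -1.000e-01  8.500e+01] F [ 0.5 -0.7 -1.7] M [ 0.23  2.98 -0.01] op 0.025812506273839367
slip [-2.5  3.4  0.3] -1.0838732850384136 nom -0.9069884186407646 tip err mm [[-3.8  0.3  2.7]]
slip [-4.3 -1.2  3.3] -1.0841439638237147 nom -0.9069884186407646 tip err mm [[-4.8  0.4  4.1]]
slip [-2.8  5.4  1.2] -1.076533051212727 nom -0.9069884186407646 tip err mm [[-5.2  0.5  6.2]]
```

View pics/r2.png

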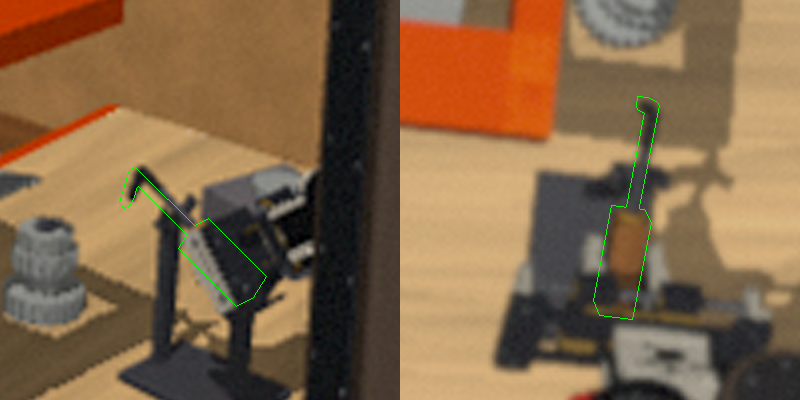

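Emit:
carry_out(increments=[[0,0,0,0,0,-2,1],[0,0,0,0,0,-4,1],[0,0,0,0,0,-6,1],[0,0,0,0,0,-6,1]])

```text
clock: 23.72
tool_pos: [0.5078, -0.3251, 0.1299]
orientation: [129.9, -0.1, 85.0]
force: [-1.3, 2.2, 5.3]
opening: 0.0256
```

```bash
cat >> kin.py <<'E'
def hookcmp():
    for n,(x,y,w,h) in dict(side=(350,155,22,22),top=(418,164,18,22)).items():
        a=cv2.imread(f"pics/{n}0.png"); s=ctrl.snapshot(n); b=s["pixels"]
        t=cv2.resize(a[y:y+h,x:x+w],None,fx=4,fy=4,interpolation=2); z=cv2.resize(b[y-8:y+h+8,x-8:x+w+8],None,fx=4,fy=4,interpolation=2)
        r=cv2.matchTemplate(z,t,cv2.TM_CCOEFF_NORMED); _,v,_,l=cv2.minMaxLoc(r); print(n,"hook px shift",(np.array(l)/4-8),"score",round(v,2),"at zero",r[32,32].round(2))
        for d in ((.01,0,0),(0,.01,0),(0,0,.01)): print("   px per 10mm",(proj(s,np.array([.61,-.335,.165])+d)-proj(s,[.61,-.335,.165])).round(1))
E
python3 - <<'E'
from kin import *
log(); hookcmp()
E
```

```text
t 23.725 q [-44.1   9.4 -26.7 -70.8 -30.9   5.5] p [ 0.5078 -0.3251  0.1299] rpy [ 1.299e+02 -1.000e-01  8.500e+01] F [-1.3  2.2  5.3] M [0.58 1.76 0.43] op 0.025602252803236837
side hook px shift [ 0. -1.] score 0.98 at zero 0.92
   px per 10mm [-2.1 -0.7]
   px per 10mm [-1.5  0.8]
   px per 10mm [ 0.1 -2.3]
top hook px shift [0. 0.] score 1.0 at zero 1.0
   px per 10mm [ 0.  -3.2]
   px per 10mm [-3.2 -0.1]
   px per 10mm [ 0.8 -0.5]
```

The hook sits about 4 mm higher than at the start and the handle is already seated (about 5 N up). I release and let it settle.

Emit:
carry_out(increments=[[0,0,0,0,0,0,0.7],[0,0,0,0,0,0,0.6],[0,0,0,0,0,0,0.4],[0,0,0,0,0,0,0],[0,0,0,0,0,0,0],[0,0,0,0,0,0,0],[0,0,0,0,0,0,0],[0,0,0,0,0,0,0]])

```text
clock: 24.82
tool_pos: [0.5072, -0.325, 0.1289]
orientation: [130.0, -0.1, 85.0]
force: [-0.7, -0.7, -0.3]
opening: 0.0862
```

```bash
python3 - <<'E'
from kin import *
log(); hookcmp()
E
```

```text
t 24.825 q [-44.1   9.5 -26.7 -70.8 -30.8   5.5] p [ 0.5072 -0.325   0.1289] rpy [ 1.3e+02 -1.0e-01  8.5e+01] F [-0.7 -0.7 -0.3] M [0.14 2.57 0.04] op 0.08623366756923544
side hook px shift [-0.25  0.  ] score 0.99 at zero 0.98
   px per 10mm [-2.1 -0.7]
   px per 10mm [-1.5  0.8]
   px per 10mm [ 0.1 -2.3]
top hook px shift [-0.25  0.  ] score 0.99 at zero 0.99
   px per 10mm [ 0.  -3.2]
   px per 10mm [-3.2 -0.1]
   px per 10mm [ 0.8 -0.5]
```

Hook is back within about 1 mm. Now I retreat along the tool axis.

Emit:
carry_out(increments=[[0,0,0,-10,1,9,0],[0,0,0,-28,2,24,0],[0,0,0,-50,4,42,0],[0,0,0,-75,7,63,0],[0,0,0,-100,9,84,0],[0,0,0,-115,10,97,0],[0,0,0,-115,10,97,0]])

```text
clock: 25.8
tool_pos: [0.3917, -0.3154, 0.2275]
orientation: [129.9, 0.0, 85.0]
force: [0.1, -0.4, -0.2]
opening: 0.0878
```

```bash
python3 - <<'E'
from kin import *
log(); hookcmp()
# handle check + flap final angle from flap mask & bystanders
S={n:ctrl.snapshot(n) for n in("side","top")}
for n,s in S.items():
    for l in("pole_grip","gear_cluster","bearing_cap","crate"): print(n,l,[(np.round(d["centre"],3).tolist(),round(d["confidence"],2)) for d in ctrl.search_frame(s,l)])
s=S["side"]; g=cv2.GaussianBlur(cv2.cvtColor(s["pixels"],cv2.COLOR_BGR2GRAY),(0,0),.6).astype(np.float32)
# eye bar darkness vs flap angle
for k in("side","top"):
    g=cv2.GaussianBlur(cv2.cvtColor(S[k]["pixels"],cv2.COLOR_BGR2GRAY),(0,0),.6).astype(np.float32); out=[]
    for phi in np.arange(1.1,1.46,.03):
        if k=="side": P=np.array([[-.062,y,.098] for y in np.linspace(-.03,.03,31)])
        else: P=np.array([[-.003,y,.127] for y in np.linspace(-.1,.1,31)])
        c,sn=np.cos(phi),np.sin(phi); P=np.c_[P[:,0]*c-P[:,2]*sn,P[:,1],P[:,0]*sn+P[:,2]*c]
        q=np.array([proj(S[k],p) for p in T(P)],np.float32); out.append((round(phi,2),int(cv2.remap(g,q[:,:1].T.copy(),q[:,1:].T.copy(),1).mean())))
    print(k,out)
E
```

```text
t 25.8 q [-49.4  -7.5 -30.5 -54.8 -40.9 -10.9] p [ 0.3917 -0.3154  0.2275] rpy [129.9   0.   85. ] F [ 0.1 -0.4 -0.2] M [0.18 2.57 0.02] op 0.08777855830938787
side hook px shift [-0.25  0.  ] score 0.99 at zero 0.98
   px per 10mm [-2.1 -0.7]
   px per 10mm [-1.5  0.8]
   px per 10mm [ 0.1 -2.3]
top hook px shift [-0.25  0.  ] score 0.99 at zero 0.99
   px per 10mm [ 0.  -3.2]
   px per 10mm [-3.2 -0.1]
   px per 10mm [ 0.8 -0.5]
side pole_grip [([0.419, 0.103, 0.02], 0.88), ([0.503, -0.315, 0.153], 0.77)]
side gear_cluster [([0.715, -0.336, 0.044], 0.96)]
side bearing_cap [([0.709, 0.338, 0.023], 0.81)]
side crate [([0.544, 0.285, 0.05], 0.88), ([0.509, -0.318, 0.01], 0.7)]
top pole_grip [([0.413, 0.089, 0.021], 0.56), ([0.506, -0.323, 0.161], 0.55), ([0.366, -0.331, 0.018], 0.51)]
top gear_cluster [([0.722, -0.34, 0.077], 0.89)]
top bearing_cap [([0.717, 0.315, 0.023], 0.91)]
top crate [([0.549, 0.286, 0.042], 0.75), ([0.506, -0.323, 0.161], 0.59), ([0.502, -0.313, 0.01], 0.47)]
side [(np.float64(1.1), 57), (np.float64(1.13), 57), (np.float64(1.16), 58), (np.float64(1.19), 58), (np.float64(1.22), 57), (np.float64(1.25), 52), (np.float64(1.28), 45), (np.float64(1.31), 40), (np.float64(1.34), 40), (np.float64(1.37), 45), (np.float64(1.4), 53), (np.float64(1.43), 60)]
top [(np.float64(1.1), 107), (np.float64(1.13), 107), (np.float64(1.16), 107), (np.float64(1.19), 107), (np.float64(1.22), 107), (np.float64(1.25), 107), (np.float64(1.28), 107), (np.float64(1.31), 107), (np.float64(1.34), 107), (np.float64(1.37), 107), (np.float64(1.4), 107), (np.float64(1.43), 107)]
```

```bash
python3 -c "
from plant import ctrl
print(ctrl.close_job())"
```

```text
the job is handed in; nothing more can be done
None
```

The flap is fully down and the pole is back in its rest. I handed the job in at about 26 s of the 56 s allowed, with the arm retreated and the gripper open. No verdict was reported.

**What I did:** I gripped the brown-handled pole in its rest and hooked the eye from under the beam. My first route stalled at joint limits, so I backed off and came in with the pole yawed about 25° to the rack. I drew the flap down along its arc at about 0.4 rad/s until it met its stop, with about 7 N at the wrist. Then I unhooked the pole and laid it back.

**Last checks:**
- **Flap:** the eye bar in the side view puts it at about 1.32–1.34 rad, against the 1.25 needed. The same check from the top view showed nothing either way.
- **Pole:** the hook matches its starting images within about 0.25 px, or 1 mm. The pole had tilted about 2° in the grip, so the hook sat about 4 mm high until I let go and it settled. The network's handle centre moved 1–5 mm from its first reading, which is about its accuracy.
- **Bystanders:** the gear cluster, cap and crate read within about 5 mm of their start positions.
- **Contact:** wrist force at the end was about zero.

**Disagreements:**
- **Eye position:** the eye bar at the start was about 7 mm nearer and lower than my first rack fit. I corrected for this before hooking.
- **Pole tilt:** the silhouette fits for how far the pole had slipped in the grip were inconsistent, so I relied on matching the start images instead.
- **Red look-alike:** one of them read about 8 cm from its first position in the last top view, at low confidence. The gripper partly hiding it is the likely cause, but I did not check it.

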